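Nest the stoneware and slide it under the drying rack

ROBOT

A 7-joint arm with a two-finger parallel gripper is mounted at the origin on the work surface. World frame = base frame: x ahead of the robot, y to its left, z up, the work surface at z = 0. Lengths are in m, angles in rad, forces in N, time in s.
With the tool pointing down it reaches from about 0.4 to 0.85 m from the base axis. Payload 6.9 kg.
Tool frame: the origin (TCP) lies at the very end of the fingers, on their centre line; the grasp point (between the pads) lies 19 mm behind it; z points along the fingers, y is the line along which they close (so a half turn about z gives the same grasp; the last joint's range is limited). The gripper opens to 85 mm and grips with 20 to 120 N. Pads are 22 mm wide; open, the fingers measure 114 mm over their backs; the gripper's body (76 mm by 85 mm) begins 54 mm behind the grasp point. The pads swing forward as they close: fully open they stand 13 mm farther back than shut.
Start: joints at [-1.028, 0.507, -0.238, 1.5, 0.126, 1.149, -0.155], TCP at [0.265, 0.566, 0.205] pointing down, gripper open.
Joint ranges: [-3.08, 3.08], [-0.24, 2.05], [-1.43, 1.35], [0, 2.5], [-1.52, 4.66], [0.17, 1.96], [-2.89, 2.89]. Speed limits (rad/s): [2.39, 2.39, 3.14, 3.14, 3.14, 3.14, 3.14].

INTERFACE

Orientations are given as a unit quaternion [w, x, y, z].
In Python, from plant import robot gives the robot as it stands. Calls block until the motion is done:
- robot.reach(position, orientation): joint-space move of the TCP to a pose.
- robot.servo_line(position, rot=None, v=0.15): straight line of the TCP; rot=None keeps the orientation; v is the mean speed in m/s.
- robot.move_j(angles): joint-space move.
- robot.gripper_open() and robot.clamp(f_grip=None): open the fingers fully, or close them until they stop; f_grip is the grip in N (None keeps the last).
- robot.pause(seconds).
- robot.solve_ik(position, orientation): joint angles nearest the present ones, or None.
- robot.observe(): the state.
- robot.grab_frame(name): name is "side" or "top"; returns the picture (384x512x3 uint8, blue, green, red); there is no depth.
- robot.camera_model(name): a dict with "vfov" (degrees; the focal length in pixels is half the picture's height over the tangent of half this angle, whatever the lens; pixels are square), "cx", "cy" (the principal point, pixels), "extrinsics" (4x4, takes a point from camera to world coordinates). Camera axes: x right, y down, z forward; pixel columns grow to the right and rows downward; lengths in m; the calibration is good to about 2 mm. A picture is of the moment at which its call begins. camera_model takes no time and is no camera call.
A pose or a line that the arm cannot do raises robot.PlanningError and nothing moves.
- robot.hand_in(): hands the job in; it is judged then, once.
The state is a dict: "clock": time; "q": joint angles; "qvel": joint speeds; "joint_efforts": joint torques, N m; "eef_pos": TCP position; "tcp_rot": TCP orientation; "force": force on the tool from outside, world axes, zero at the start; "ft_torque": the same for the moment, N m; "width": finger opening in m; "gripper_force": force on a finger pad.
Only numpy, scipy, OpenCV 4.12 (cv2) and the standard library are available. Lean on these libraries where they do the work, as an engineer would, in place of code of your own. Each camera call takes 0.05 s, during which the arm holds its last target. There are 200 camera calls.

TASK

Clear the modelling table: nest the three stoneware vessels by size, the bowl standing in the wide basin and the beaker standing in the bowl, setting each down gently. Then, without lifting the basin off the table, slide the whole nest in through the mouth of the low drying rack until the basin is fully home against the rack's back stop, everything upright. Leave the tool jar, the spray bottle and the plaster tile where they are.

Things in the scene. Friction and masses are not known exactly. Their poses are not given: they have to be found in the camera images.
- basin: Wide shallow white stoneware basin, round, open on top: outside diameter 120 at the foot and 140 at the rim, 50 high, wall 8, floor 6 thick, about 0.5 kg. Origin: centre of its underside, z up. Too wide to grip across; it stays on the table.
- bowl: Medium white stoneware bowl, round, open on top: outside diameter 80 at the foot and 104 at the rim, 68 high, wall 8, floor 6 thick, about 0.32 kg. Origin: centre of its underside, z up. Its rim can be pinched from above, one finger inside. Standing in the basin its rim is 74 above the table.
- beaker: Small tall white stoneware beaker, round, open on top: outside diameter 50 at the foot and 58 at the rim, 90 high, wall 5, floor 6 thick, about 0.18 kg. Origin: centre of its underside, z up. Standing in the nested bowl its rim is 102 above the table.
- rack_home (a point): Point at table height in the low plywood drying rack (fixed): where the centre of the basin's underside is when the basin touches the back stop midway between the side cheeks. x is level and points into the rack, square to its mouth; z up. The home basin stands 56 out of the mouth.
- rack: The rack; same frame as rack_home, mouth facing -x. Back stop: face at x = 70, 62 high. Side cheeks: 65 high, inner faces at y = -84 and 84, outer at -100 and 100, from x = -14 to 136. Slatted roof: underside 116, top 130 above the table, over the same length; a plaster tile lies on its back end, top at 140.
- tool_jar: Bystander: loose white jar of modelling tools, diameter 62, jar 85 high, tools up to 180 high. Origin: centre of its underside.
- spray_bottle: Bystander: loose pale blue spray bottle, diameter 64, 173 high, nozzle sticking out up to 41 from the axis. Origin: centre of its underside.
- clay_block: Bystander: block of clay 90 x 110 x 120 on a plywood bat 120 (x) x 130 (y), top at 126, fixed to the table. Origin: centre of its underside.
- plaster_tile: Bystander: loose white plaster relief tile 60 (x) x 100 (y) x 30 high lying flat. Origin: centre of its underside.

How it is judged:
By the outcome, as a careful person would: the job done as asked, in the order asked, and still so for the second after the job is handed in, with the robot touching nothing.
It also fails if it takes over 72 s, if anything falls off the work surface, if the arm or the gripper's body presses on something with over 40 N, if the wrist force passes 120 N, or if a joint passes its speed limit or range.

## Working session

There is one attempt and no reset: what is moved stays moved. The work goes in short steps, each a Python script; the robot and the scene stay as the last script left them, time stands still between calls to the robot, and variables do not carry over. Pictures are saved under pics/ and viewed, at most 10 in all, crops included, and the job is handed in when it is done.

```bash
ls; mkdir -p pics; python3 - <<'E'
from plant import robot
import cv2,numpy as np
for n in("top","side"):
    cv2.imwrite(f"pics/{n}0.png",robot.grab_frame(n)); m=robot.camera_model(n); print(n,m['vfov'],m['cx'],m['cy'],np.round(m['extrinsics'],4).tolist(), [k for k in m])
o=robot.observe();print(o['clock'],o['tcp_rot'],o['eef_pos'],o['width'])
E
```

```text
pics
top 42.869111797704065 254.74092762314362 201.68928712904477 [[-0.0103, -0.995, 0.0996, 0.4388], [-0.9999, 0.0113, 0.0098, 0.0021], [-0.0109, -0.0995, -0.995, 1.2151], [0.0, 0.0, 0.0, 1.0]] ['vfov', 'cx', 'cy', 'extrinsics']
side 48.61348257939481 255.9406230422195 192.97683950408768 [[0.7844, -0.459, 0.4172, 0.1348], [-0.6201, -0.5668, 0.5424, -0.5678], [-0.0125, -0.6841, -0.7292, 0.7839], [0.0, 0.0, 0.0, 1.0]] ['vfov', 'cx', 'cy', 'extrinsics']
0.1 [-1.62302048e-04  2.17149227e-01  9.76138087e-01 -7.88199256e-04] [0.26482169 0.56557709 0.20452363] 0.08553227216668849
```

View pics/top0.png

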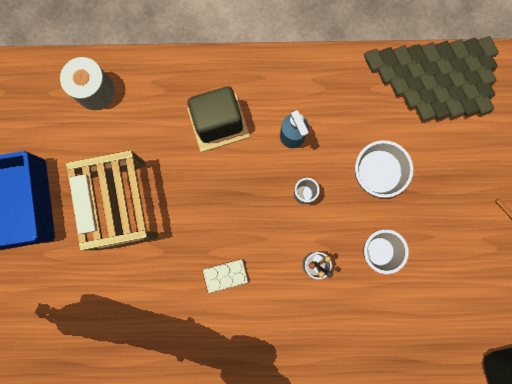

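View pics/side0.png

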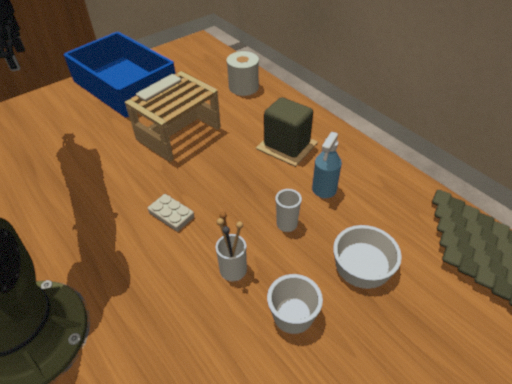

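The top view shows the basin at about (384,169), the bowl at (386,252), the beaker at (307,190), the jar at (319,265) and the spray bottle at (294,130). The rack is at about (108,200) with its tile at the left end, so the mouth faces right. The side view agrees.

```bash
cat > vis.py <<'E'
import cv2,numpy as np
from plant import robot
from scipy.optimize import least_squares
def cam(n):
    m=robot.camera_model(n);return 192/np.tan(np.radians(m['vfov']/2)),m['cx'],m['cy'],np.array(m['extrinsics'])
def cast(n,uv,z):
    f,cx,cy,E=cam(n);uv=np.atleast_2d(uv).astype(float)
    d=np.c_[(uv[:,0]-cx)/f,(uv[:,1]-cy)/f,np.ones(len(uv))]@E[:3,:3].T
    return (E[:3,3]+d*((z-E[2,3])/d[:,2:3]))[:,:2]
def proj(n,P):
    f,cx,cy,E=cam(n);c=(np.atleast_2d(P)-E[:3,3])@E[:3,:3]
    return np.c_[f*c[:,0]/c[:,2]+cx,f*c[:,1]/c[:,2]+cy]
def white(img,t=90,s=45):
    hsv=cv2.cvtColor(img,cv2.COLOR_BGR2HSV);return ((hsv[...,1]<s)&(hsv[...,2]>t)).astype(np.uint8)*255
def rim(img,n,px,z,R,rad=45,t=90,s=45):
    """white blob near px -> hull contour cast on plane z -> circle (free radius, robust)"""
    _,L=cv2.connectedComponents(white(img,t,s));v,u=np.nonzero(L)
    k=np.argmin((u-px[0])**2+(v-px[1])**2);b=(L==L[v[k],u[k]]).astype(np.uint8)
    c=max(cv2.findContours(b,cv2.RETR_EXTERNAL,cv2.CHAIN_APPROX_NONE)[0],key=cv2.contourArea)
    e=cv2.convexHull(c)[:,0];c=c[:,0]
    p=cast(n,c,z)
    f=lambda x:np.hypot(*(p-x[:2]).T)-x[2]
    r=least_squares(f,[*p.mean(0),R],loss='soft_l1',f_scale=.001)
    return r.x,np.abs(r.fun).mean(),cv2.boundingRect(c)
E
python3 - <<'E'
from vis import *
I={n:cv2.imread(f"pics/{n}0.png") for n in("top","side")}
T={'basin':((360,169),(345,245),.05,.07),'bowl':((367,252),(275,290),.068,.052),'beaker':((296,188),(280,195),.09,.029),'jar':((306,265),(232,260),.085,.031)}
for k,(a,b,z,R) in T.items():
    for n,p in(('top',a),('side',b)):
        x,r,bb=rim(I[n],n,p,z,R);print(k,n,np.round(x,4),round(r,4),bb)
o=np.hstack([cv2.resize(I['top'][130:270,50:190],(560,560),interpolation=cv2.INTER_CUBIC)])
cv2.imwrite('pics/rack.png',o)
w=np.vstack([white(I['top'])[100:300,200:460],white(I['side'])[170:350,180:440]])
cv2.imwrite('pics/w.png',w)
E
```

```text
basin top [ 0.6318 -0.2968  0.0684] 0.0005 (355, 140, 58, 58)
basin side [ 0.6281 -0.3006  0.0715] 0.0038 (334, 225, 67, 63)
bowl top [ 0.4345 -0.29    0.0502] 0.0005 (364, 230, 44, 44)
bowl side [ 0.4306 -0.2938  0.0533] 0.0034 (267, 274, 56, 59)
beaker top [ 0.5776 -0.1071  0.0282] 0.0008 (295, 178, 25, 25)
beaker side [ 0.5605 -0.1263  0.0439] 0.0116 (276, 189, 26, 42)
jar top [ 0.4053 -0.1274  0.0277] 0.0057 (304, 252, 23, 27)
jar side [ 0.3847 -0.1574  0.0373] 0.0108 (216, 236, 30, 44)
```

View pics/rack.png

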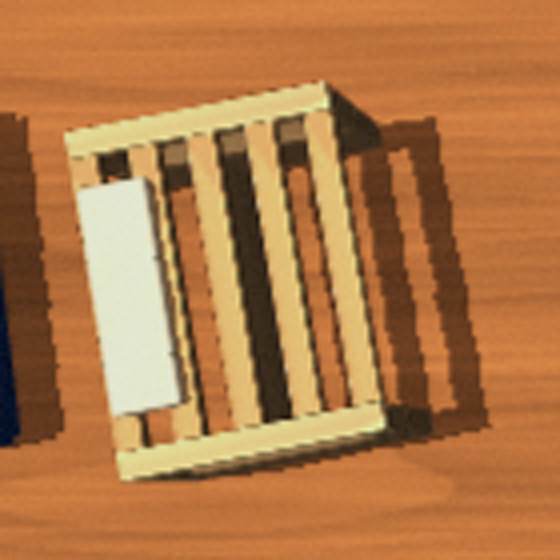

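View pics/w.png

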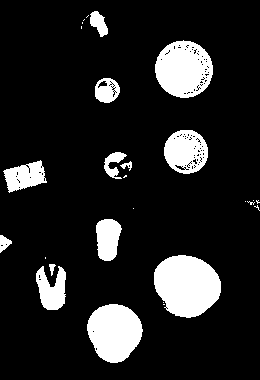

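Enlarged, the roof top has its mouth-side corners at about (131.5,150.5) and (146,237) in the full picture. The back corners are at about (66.3,164) and (80,249). In the mask crop, all three rims separate cleanly in the top view.

```bash
cat > rk.py <<'E'
from vis import *
I=cv2.imread("pics/top0.png");hsv=cv2.cvtColor(I,cv2.COLOR_BGR2HSV).astype(int)
c=cast('top',[(131.7,150.8),(146.2,236.8),(80,249),(66.5,163.8)],.13)
print(np.round(c,4),[round(float(np.hypot(*(c[i]-c[i-3]))),4) for i in range(4)])
m=((c[0]+c[1])/2);b=(c[2]+c[3])/2
u=b-m;w=c[0]-c[1]  # w ~ +x world
a1=np.arctan2(u[1],u[0]);a2=np.arctan2(w[1],w[0])+np.pi/2
print('yaw',np.degrees(a1),np.degrees(a2))
E
python3 rk.py; python3 - <<'E'
from vis import *
I=cv2.imread("pics/side0.png")
o=cv2.resize(I[65:165,115:235],(720,600),interpolation=cv2.INTER_CUBIC);cv2.imwrite('pics/rs.png',o)
T=cv2.imread("pics/top0.png");h=cv2.cvtColor(T,cv2.COLOR_BGR2HSV)
print(h[150:154,128:136].tolist()[0],h[200,136:150].tolist())
# spray bottle blue blob at table, clay block
b=cv2.inRange(h,(90,80,20),(115,255,200));b[:,:200]=0
n,L,s,c=cv2.connectedComponentsWithStats(b);print([ (s[i].tolist()) for i in range(1,n) if s[i][4]>40])
hs=cv2.cvtColor(I,cv2.COLOR_BGR2HSV);b=cv2.inRange(hs,(90,80,20),(115,255,200));b[:,:250]=0
n,L,s,c=cv2.connectedComponentsWithStats(b);k=1+np.argmax(s[1:,4]);x,y,w,hh,_=s[k];print(s[k],cast('side',(x+w/2,y+hh-8),0))
E
```

```text
[[0.6662 0.2897]
 [0.4719 0.2545]
 [0.4465 0.4014]
 [0.6383 0.4368]] [0.1975, 0.149, 0.195, 0.1498]
yaw 100.29408493953731 100.25166696584309
[[12, 170, 162], [15, 150, 194], [18, 98, 214], [16, 134, 160], [12, 173, 184], [12, 175, 200], [13, 174, 199], [13, 174, 198]] [[20, 122, 226], [21, 121, 225], [21, 120, 227], [22, 114, 224], [20, 125, 124], [13, 174, 138], [13, 171, 180], [13, 173, 186], [12, 180, 181], [13, 181, 121], [12, 175, 99], [12, 184, 97], [11, 187, 94], [12, 177, 98]]
[[281, 116, 24, 32, 417]]
[314 152  26  45 869] [[ 0.73232234 -0.08763704]]
```

View pics/rs.png

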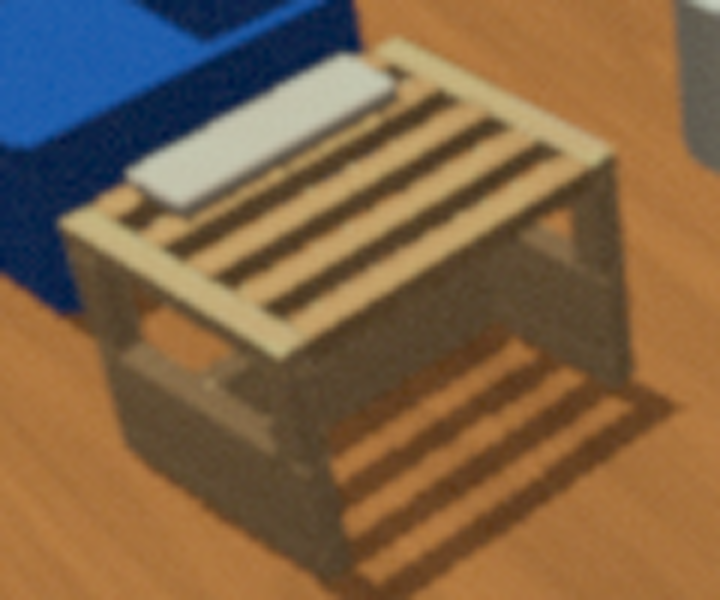

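```bash
cat > geo.py <<'E'
from vis import *
from scipy.spatial.transform import Rotation as R
yaw=np.radians(100.27);u=np.array([np.cos(yaw),np.sin(yaw),0]);lat=np.array([-u[1],u[0],0]);Z=np.array([0,0,1.])
home=np.array([.5557,.3456,0])-.061*u
basin=np.array([.6318,-.2968,0]);bowl=np.array([.4345,-.2900,0]);beaker=np.array([.5776,-.1071,0])
def quat(z,y):
    z=z/np.linalg.norm(z);y=y-z*(y@z);y/=np.linalg.norm(y)
    q=R.from_matrix(np.c_[np.cross(y,z),y,z]).as_quat();return q[[3,0,1,2]]
def az(d): return np.array([np.cos(np.radians(d)),np.sin(np.radians(d)),0])
t10=np.radians(10)
def qbowl(d,s): a=az(d);return quat(-a*np.sin(t10)-Z*np.cos(t10),s*a)
def bowl_tcp(c,d,z): return c*[1,1,0]+az(d)*.0448+Z*z
th=np.radians(30)
def qpush(s): return quat(u*np.sin(th)-Z*np.cos(th),s*lat)
def push_tcp(c,gap=0.):  # TCP for basin centre c, tips 13 mm behind TCP, tip centre 20 mm up
    r=.065;f=-np.sqrt(r*r-.0425**2)-.011*np.cos(th)+.013*np.sin(th)-gap
    return c*[1,1,0]+u*f+Z*(.020-.013*np.cos(th))
E
python3 - <<'E'
from geo import *
from plant import robot
print('home',home)
print('side foot corners',proj('side',[home-.014*u+.1*lat,home-.014*u-.1*lat]).round(1).tolist(),'seen 171.7,160.8 / 219,129 in some order')
print('bat corners',cast('top',[(203,150),(249,137)],.006).round(3).tolist(),'tile',cast('top',[(204,266),(243,261),(247,284)],.03).round(3).tolist())
print('bottle base',cast('top',[(292,147),(281,136)],.02).round(3).tolist(),'nozzle',cast('top',[(306,135),(292,114)],.16).round(3).tolist())
def lim(q): return None if q is None else np.round(q,2).tolist()
for d in(-90,-135,180,90,0):
  for s in(1,-1):
    print('bowl',d,s,lim(robot.solve_ik(bowl_tcp(bowl,d,.05),qbowl(d,s))),lim(robot.solve_ik(bowl_tcp(basin,d,.056),qbowl(d,s))))
for d in(0,90,45,135):
  for s in(1,-1):
    print('beak',d,s,lim(robot.solve_ik(beaker+Z*.063,quat(-Z,s*az(d)))),lim(robot.solve_ik(basin+Z*.075,quat(-Z,s*az(d)))))
for s in(1,-1):
  for c in(basin,np.array([.555,-.09,0]),np.array([.565,.08,0]),home-.1*u,home): print('push',s,lim(robot.solve_ik(push_tcp(c,.01),qpush(s))))
E
```

```text
home [0.56657551 0.28557731 0.        ]
side foot corners [[169.1, 162.3], [220.8, 127.4]] seen 171.7,160.8 / 219,129 in some order
bat corners [[0.692, 0.143], [0.724, 0.027]] tile [[0.403, 0.138], [0.414, 0.044], [0.36, 0.034]]
bottle base [[0.694, -0.08], [0.722, -0.053]] nozzle [[0.69, -0.102], [0.738, -0.072]]
bowl -90 1 [0.18, 0.82, 0.94, 1.8, -0.82, 1.13, -0.09] [0.25, 0.91, 0.63, 1.3, -0.65, 1.25, -0.59]
bowl -90 -1 [0.58, 0.63, 0.19, 1.79, -0.32, 0.87, 2.54] [0.56, 0.83, -0.05, 1.29, -0.13, 1.12, 2.16]
bowl -135 1 [0.18, 0.73, 0.95, 2.01, -0.96, 0.98, -0.66] [0.08, 0.91, 0.95, 1.57, -0.98, 1.18, -1.04]
bowl -135 -1 [0.44, 0.58, 0.47, 2.0, -0.66, 0.74, 2.16] [0.48, 0.72, 0.14, 1.57, -0.35, 0.86, 1.6]
bowl 180 1 [0.07, 0.64, 0.95, 2.2, -1.09, 0.74, -1.35] [-0.12, 0.93, 1.15, 1.77, -1.14, 1.09, -1.69]
bowl 180 -1 [0.43, 0.47, 0.36, 2.2, -0.67, 0.45, 1.34] [0.18, 0.68, 0.5, 1.77, -0.64, 0.71, 1.04]
bowl 90 1 [0.3, 0.49, 0.06, 2.11, 0.29, 0.51, 1.67] [0.27, 0.7, -0.04, 1.59, 0.27, 0.83, 1.63]
bowl 90 -1 [-0.16, 0.61, 0.76, 2.11, -0.51, 0.53, -0.64] [-0.07, 0.77, 0.57, 1.6, -0.3, 
[... 822 characters left out ...]
, 0.61, -0.33, 1.78, 0.26, 0.8, 2.25] [0.53, 0.73, -0.23, 1.45, 0.18, 0.98, 2.61]
beak 135 -1 [-0.11, 0.63, 0.41, 1.79, -0.34, 0.79, -0.32] [0.15, 0.78, 0.49, 1.45, -0.4, 1.01, -0.05]
push 1 [0.35, 1.33, 1.15, 0.87, -1.25, 1.93, -1.84]
push 1 [-0.04, 1.17, 1.15, 1.56, -1.15, 1.71, -1.6]
push 1 [-0.33, 1.13, 1.15, 1.74, -1.24, 1.64, -1.73]
push 1 [0.71, 1.21, -1.38, 1.72, 0.8, 1.01, 2.56]
push 1 [-0.67, 1.11, 1.15, 1.8, -1.39, 1.57, -1.98]
push -1 [0.6, 1.13, 0.14, 0.86, -0.46, 1.59, 0.97]
push -1 [0.47, 0.85, 0.02, 1.56, -0.47, 1.12, 0.95]
push -1 [0.33, 0.79, -0.16, 1.73, -0.48, 0.9, 0.73]
push -1 [0.19, 0.79, -0.21, 1.73, -0.51, 0.82, 0.6]
push -1 [0.09, 0.78, -0.3, 1.78, -0.5, 0.69, 0.45]
```

```bash
cat >> geo.py <<'E'
def st(tag):
    o=robot.observe();print(tag,'t',round(o['clock'],2),'p',o['eef_pos'].round(4),'F',np.round(o['force'],1),'w',round(o['width'],4),'g',round(float(np.max(o['gripper_force'])),1));return o
def lower(p,z_end,dF=1.2,step=.0012):
    """creep straight down to z_end, stopping at first contact"""
    f0=robot.observe()['force'][2];z=p[2]
    while z>z_end:
        z-=step;robot.servo_line([p[0],p[1],z],v=.02)
        f=robot.observe()['force'][2]
        if f-f0>dF: break
    print('contact z',round(z,4),'dF',round(f-f0,2))
E
python3 - <<'E'
from geo import *
D,s=-30,1;q=qbowl(D,s)
robot.reach([.25,.5,.32],quat(-Z,az(0)));st('up')
robot.reach(bowl_tcp(bowl,D,.20),q);st('above')
robot.servo_line(bowl_tcp(bowl,D,.051),v=.15);st('down')
robot.clamp(50);st('clamped')
robot.servo_line(bowl_tcp(bowl,D,.051)+Z*.1,v=.12);st('lift')
cv2.imwrite('pics/lift.png',robot.grab_frame('side'))
E
```

```text
up t 1.03 p [0.2497 0.5    0.3194] F [-0.5  0.8 -0.3] w 0.0855 g 0.0
above t 4.04 p [ 0.4739 -0.3116  0.1999] F [-0.1  0.  -0.1] w 0.0852 g 0.0
down t 5.18 p [ 0.4736 -0.313   0.0519] F [ 0.6 -0.4 -0. ] w 0.0854 g 0.0
clamped t 5.95 p [ 0.4733 -0.3124  0.051 ] F [ 0.2 -0.7 -0.9] w 0.0003 g 0.0
lift t 6.93 p [ 0.4732 -0.3119  0.1503] F [0.2 0.1 0.2] w -0.0005 g 0.0
```

View pics/lift.png

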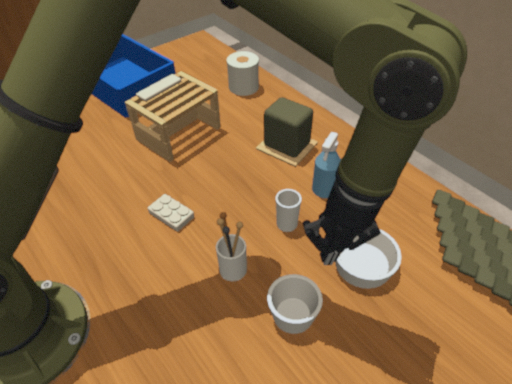

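The side view shows the bowl still on the table at (294,303). The gripper hangs at about (340,230), right over the basin's near edge. I'll check where the reported TCP should appear in this picture.

```bash
python3 - <<'E'
from geo import *
o=st('now');P=o['eef_pos'];w,x,y,z=o['tcp_rot'];M=R.from_quat([x,y,z,w]).as_matrix();print(M.round(3).tolist())
print(proj('side',[P,P-.073*M[:,2],P-.17*M[:,2]]).round(0).tolist(), proj('top',[P,P-.073*M[:,2]]).round(0).tolist())
print('bowl,beaker,basin rim in side',proj('side',[bowl+Z*.068,beaker+Z*.09,basin+Z*.05]).round(0).tolist())
T=robot.grab_frame('top');S=robot.grab_frame('side')
cv2.imwrite('pics/both.png',np.hstack([cv2.resize(T[170:320,310:460],(400,400)),cv2.resize(S[180:340,250:410],(400,400),interpolation=cv2.INTER_CUBIC)]))
E
```

```text
now t 6.98 p [ 0.4731 -0.3119  0.1501] F [ 0.4 -0.1  0.4] w 0.0 g 0.0
[[0.5, 0.853, -0.151], [0.866, -0.492, 0.088], [0.0, -0.175, -0.985]]
[[322.0, 269.0], [334.0, 244.0], [353.0, 203.0]] [[405.0, 233.0], [418.0, 226.0]]
bowl,beaker,basin rim in side [[294.0, 297.0], [288.0, 198.0], [366.0, 251.0]]
```

View pics/both.png

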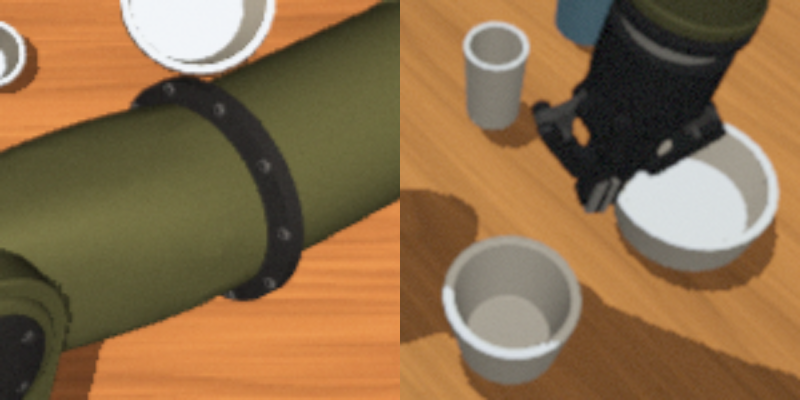

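The crop shows the closed fingertips at about (327,264), but the reported TCP projects to (322,269). So the tips seem to sit roughly 15 mm short of the TCP. The bowl hasn't moved. I'll touch the bare table to measure this.

```bash
python3 - <<'E'
from geo import *
q=quat(-Z,az(-30))
robot.reach([.50,-.43,.06],q);robot.servo_line([.50,-.43,.02],v=.1)
f0=robot.observe()['force'][2];z=.02
while z>-.03:
    z-=.002
    try: robot.servo_line([.50,-.43,z],v=.05)
    except robot.PlanningError as e: print(e);break
    o=robot.observe()
    if o['force'][2]-f0>2.5: break
st('touch')
robot.servo_line([.50,-.43,.05],v=.15)
f,cx,cy,E=cam('top')
I=robot.grab_frame('side');cv2.imwrite('pics/x.png',I)
st('up')
E
```

```text
touch t 14.03 p [ 0.5001 -0.4303 -0.0258] F [-0.1 -0.2  3. ] w 0.0002 g 1.2
up t 14.73 p [ 0.4998 -0.4291  0.0488] F [-0.7  0.9  0.2] w 0.0001 g 0.0
```

```bash
cat >> geo.py <<'E'
OFF=.025   # shut fingertips found 25 mm short of the TCP along the tool
zb=lambda d:-az(d)*np.sin(t10)-Z*np.cos(t10)
_b=bowl_tcp
def bowl_tcp(c,d,z): return _b(c,d,z)+OFF*zb(d)
E
python3 - <<'E'
from geo import *
D,s=-30,1;q=qbowl(D,s)
robot.gripper_open()
robot.reach(bowl_tcp(bowl,D,.13),q)
robot.servo_line(bowl_tcp(bowl,D,.050),v=.15);st('down')
o=robot.clamp(50);st('clamped')
if robot.observe()['width']>.004:
    robot.servo_line(bowl_tcp(bowl,D,.050)+Z*.08,v=.12);st('lift')
S=robot.grab_frame('side');cv2.imwrite('pics/lift2.png',S[150:350,210:450])
E
```

```text
down t 16.78 p [ 0.4693 -0.3112  0.0258] F [-0.3  0.6  0. ] w 0.0853 g 0.0
clamped t 17.48 p [ 0.4692 -0.3102  0.0258] F [-1.1  0.4  4.3] w 0.0064 g 50.4
lift t 18.3 p [ 0.4694 -0.3097  0.1047] F [ 0.1  0.4 -4.3] w 0.0065 g 49.0
```

View pics/lift2.png

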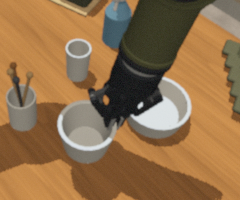

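The crop shows the bowl gripped at its rim, off the table and level. Next I place it in the basin.

```bash
python3 - <<'E'
from geo import *
D,s=-30,1
robot.servo_line(bowl_tcp(basin,D,.135),v=.2)
robot.servo_line(bowl_tcp(basin,D,.062),v=.12);st('near')
p=bowl_tcp(basin,D,.062);lower(p,p[2]-.011,dF=1.3,step=.0013);st('contact')
robot.gripper_open();st('open')
robot.servo_line(robot.observe()['eef_pos']+Z*.09,v=.2)
robot.reach(beaker+Z*.19,quat(-Z,az(0)));st('at beaker')
I=robot.grab_frame('top');cv2.imwrite('pics/n1.png',I);cv2.imwrite('pics/n1s.png',robot.grab_frame('side'))
for n,p,z,r in(('basin',(360,169),.05,.07),('bowl',(384,169),.074,.052)):
    print(n,rim(I,'top',p,z,r)[:2])
E
```

```text
near t 20.24 p [ 0.667  -0.3174  0.0381] F [ 1.   0.1 -3.7] w 0.0062 g 49.0
contact z 0.0322 dF 1.41
contact t 21.24 p [ 0.6669 -0.3171  0.0324] F [ 0.7 -0.6 -2.3] w 0.0065 g 49.3
open t 21.98 p [ 0.6668 -0.3171  0.0322] F [0.6 0.3 0.3] w 0.0853 g 0.0
at beaker t 23.55 p [ 0.5781 -0.1077  0.1896] F [-0.2  0.8 -0.6] w 0.0849 g 0.0
basin (array([ 0.62650592, -0.30436678,  0.06187744]), np.float64(0.007532947047934709))
bowl (array([ 0.62262857, -0.298075  ,  0.06059132]), np.float64(0.007378176525090931))
```

```bash
python3 -c "
import cv2,numpy as np
a=cv2.imread('pics/n1.png')[120:280,280:440];b=cv2.imread('pics/n1s.png')[170:330,240:440]
cv2.imwrite('pics/n1v.png',np.hstack([cv2.resize(a,(400,400)),cv2.resize(b,(400,400))]))"
```

```text
(no output)
```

View pics/n1v.png

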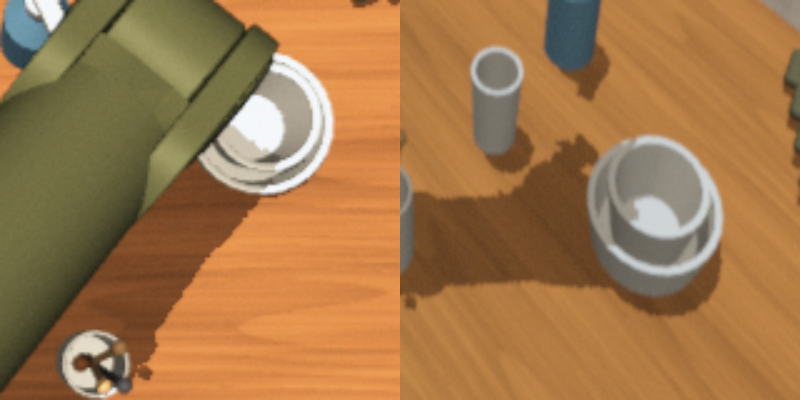

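The bowl stands upright inside the basin, set slightly toward the rack side. In the full side picture its rim spans about x 343.5–395 and y 225–265. I'll cast that to get the bowl centre and bring in the beaker.

```bash
python3 - <<'E'
from geo import *
def bb(c,r,z):
    a=np.linspace(0,2*np.pi,72);p=proj('side',np.c_[c[0]+r*np.cos(a),c[1]+r*np.sin(a),0*a+z]);return p.min(0).round(1),p.max(0).round(1)
c=cast('side',(369.2,245),.074)[0]
for _ in range(3):
    l,h=bb(c,.052,.074);c=cast('side',proj('side',[*c,.074])[0]+np.array([369.2,245])-(l+h)/2,.074)[0]
print('bowl',c.round(4),bb(c,.052,.074)); np.save('bowl2.npy',c)
print('basin pred bbox',bb(basin,.07,.05))
tz=.038
robot.servo_line(beaker+Z*tz,v=.2);st('down')
robot.clamp(35);st('clamp')
if robot.observe()['width']<.04: raise SystemExit
robot.servo_line(beaker+Z*(tz+.115),v=.2);st('lift')
robot.servo_line([c[0],c[1],tz+.115],v=.2)
cv2.imwrite('pics/b.png',robot.grab_frame('side'))
E
```

```text
bowl [ 0.6318 -0.2984] (array([343.3, 224.4]), array([395.1, 265.6]))
basin pred bbox (array([332.6, 224.4]), array([400.8, 279.5]))
down t 24.56 p [ 0.5782 -0.1081  0.0389] F [-0.1  0.8  0.3] w 0.0851 g 0.0
clamp t 24.95 p [ 0.5784 -0.1073  0.0396] F [-0.9  0.2  8.3] w 0.0556 g 36.5
lift t 25.68 p [ 0.5771 -0.1064  0.152 ] F [ 0.  -0.2 -1.4] w 0.0556 g 37.4
```

```bash
python3 - <<'E'
from geo import *
c=np.load('bowl2.npy')
robot.servo_line([c[0],c[1],.058],v=.15);st('near')
lower(np.array([c[0],c[1],.058]),.046,dF=1.2,step=.0013);st('contact')
robot.gripper_open();st('open')
robot.servo_line([c[0],c[1],.17],v=.2)
robot.servo_line(basin+np.array([-.0,-.16,.19]),v=.3);st('away')
I=robot.grab_frame('side');J=robot.grab_frame('top');cv2.imwrite('pics/n2.png',I)
cv2.imwrite('pics/n2v.png',np.hstack([cv2.resize(I[170:330,240:440],(400,400)),cv2.resize(J[100:260,300:460],(400,400))]))
E
```

```text
near t 27.65 p [ 0.6323 -0.2988  0.059 ] F [ 0.2 -0.9 -0.7] w 0.0558 g 37.4
contact z 0.0502 dF 9.46
contact t 29.15 p [ 0.6319 -0.2987  0.0516] F [-2.1  1.6  8.8] w 0.0562 g 38.2
open t 29.56 p [ 0.6318 -0.2983  0.05  ] F [-0.1  0.5  0.1] w 0.0852 g 0.0
away t 30.99 p [ 0.6312 -0.457   0.188 ] F [0.4 0.8 0.4] w 0.0855 g 0.0
```

View pics/n2v.png

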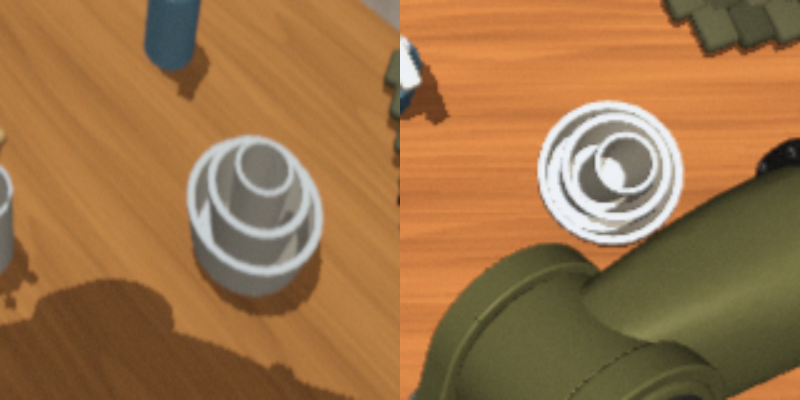

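Both views show all three vessels nested upright and roughly concentric, and the beaker's offset matches its height parallax. Now I re-measure the basin and push it.

```bash
cat >> geo.py <<'E'
zp=u*np.sin(th)-Z*np.cos(th)
def push_tcp(c,gap=0.):   # open fingertips 38 mm short of TCP; tip centres 20 mm up
    f=-np.sqrt(.065**2-.0425**2)-.011*np.cos(th)-gap
    return c*[1,1,0]+u*f+Z*.020+(OFF+.013)*zp
E
python3 - <<'E'
from geo import *
x,r,_=rim(robot.grab_frame('top'),'top',(357,169),.05,.07);print('basin',x.round(4),r)
b=np.array([x[0],x[1],0]) if np.hypot(*(x[:2]-basin[:2]))<.006 and r<.002 else basin
q=qpush(-1)
robot.reach(push_tcp(b,.06)+Z*.13,q);st('above')
robot.servo_line(push_tcp(b,.04),v=.15);st('down')
robot.servo_line(push_tcp(b,.005),v=.06);st('near')
robot.servo_line(push_tcp(b-u*.0,-.006),v=.03);st('touch')
E
```

```text
basin [ 0.6319 -0.2969  0.0685] 0.0005560073421778223
above t 31.66 p [ 0.6499 -0.3956  0.1159] F [0.9 0.5 1.6] w 0.0857 g 0.0
down t 32.68 p [ 0.6468 -0.3758 -0.0112] F [-0.4 -0.3 -0.1] w 0.0852 g 0.0
near t 33.42 p [ 0.6398 -0.3413 -0.0127] F [-1.1  0.1 -0.8] w 0.0856 g 0.0
touch t 33.93 p [ 0.6379 -0.3303 -0.013 ] F [ 2.5 -3.2 -1.8] w 0.0855 g 2.1
```

```bash
python3 - <<'E'
from geo import *
for w in([.570,-.09,0],[.572,.09,0],home-.1*u):
    robot.servo_line(push_tcp(np.array(w)),v=.075);st('w')
I=robot.grab_frame('top');S=robot.grab_frame('side');cv2.imwrite('pics/w3t.png',I);cv2.imwrite('pics/w3s.png',S)
c=home-.1*u;print('expected',c.round(4))
for n,im in(('top',I),('side',S)):
    px=proj(n,[*(c[:2]),.05])[0];print(n,px.round(0))
    x,r,bb=rim(im,n,px,.05,.07);print(x.round(4),round(r,4),bb)
E
```

```text
w t 36.88 p [ 0.5771 -0.1292 -0.0129] F [ 1.4 -2.2 -3.3] w 0.0855 g 2.2
w t 39.43 p [ 0.5791  0.0507 -0.0129] F [-1.1 -3.6 -3.8] w 0.0853 g 2.3
w t 40.89 p [ 0.5914  0.1483 -0.0127] F [-1.3 -1.6 -1.9] w 0.0852 g 1.2
expected [0.5844 0.1872 0.    ]
top [182. 191.]
[0.5933 0.1932 0.0601] 0.009 (155, 163, 55, 54)
side [216. 143.]
[0.5793 0.192  0.0727] 0.015 (190, 122, 46, 50)
```

The nest is in the cradle where predicted: bounding-box centre (182,190) against an expected (182,191). Now the straight push home, with a force stop.

```bash
python3 - <<'E'
from geo import *
robot.servo_line(push_tcp(home-.012*u),v=.06);st('12 short')
d=-.012
while d<.012:
    d+=.002;robot.servo_line(push_tcp(home+d*u),v=.03)
    F=robot.observe()['force'];fu=-F@u
    print(round(d,3),round(fu,1),end='; ')
    if fu>10: break
st('stop')
I=robot.grab_frame('top');S=robot.grab_frame('side');cv2.imwrite('pics/ht.png',I);cv2.imwrite('pics/hs.png',S)
E
```

```text
12 short t 42.61 p [ 0.5761  0.2345 -0.0128] F [ 2.7 -4.4 -1.2] w 0.0854 g 2.4
-0.01 3.7; -0.008 4.8; -0.006 4.3; -0.004 4.5; -0.002 5.3; 0.0 4.8; 0.002 5.1; 0.004 6.3; 0.006 9.3; 0.008 13.6; stop t 45.11 p [ 0.5734  0.2504 -0.0132] F [  1.4 -13.5   2.2] w 0.0855 g 6.3
```

```bash
python3 - <<'E'
from geo import *
robot.servo_line(push_tcp(home+.008*u,.012),v=.04);st('off')
robot.servo_line(push_tcp(home,.09),v=.1)
robot.servo_line(push_tcp(home,.11)+Z*.2,v=.2);robot.reach([.42,-.05,.36],quat(-Z,az(0)));st('away')
I=robot.grab_frame('top');S=robot.grab_frame('side');cv2.imwrite('pics/ft.png',I);cv2.imwrite('pics/fs.png',S)
# visible near rim of basin sticking out of the mouth: rightmost white pixels, cast to z=.05 in rack frame
w=white(I);a=np.linspace(0,2*np.pi,360)
v,x=np.nonzero(w[150:245,120:215]);P=cast('top',np.c_[x+120,v+150],.05)-home[:2]
ru=P@u[:2];rl=P@lat[:2];k=ru<-.03
print('n',k.sum(),'near edge u',ru[k].min().round(4),'lat at edge',rl[ru<ru.min()+.003].mean().round(4),'lat range',rl[k].min().round(4),rl[k].max().round(4))
E0=cv2.imread('pics/top0.png');
for nm,p in(('jar',(306,265)),('tile',(225,276))):
    for im in(E0,I): print(nm,rim(im,'top',p,.03,.03)[2])
for nm,im in(('top0',E0),('now',I)):
    h=cv2.cvtColor(im,cv2.COLOR_BGR2HSV);b=cv2.inRange(h,(90,80,20),(115,255,200));b[:,:200]=0;m=cv2.moments(b);print(nm,m['m10']/max(m['m00'],1),m['m01']/max(m['m00'],1))
Fs=cv2.absdiff(S,cv2.imread('pics/side0.png')).max(2);print('side diff tile/jar/rack tile regions',[(Fs[r]>40).mean().round(3) for r in(np.s_[195:230,148:195],np.s_[235:280,215:248],np.s_[72:105,130:185],np.s_[150:200,312:342])])
E
```

```text
off t 45.66 p [ 0.574   0.2436 -0.0127] F [-0.3  0.1  0.3] w 0.0856 g 0.0
away t 48.98 p [ 0.4203 -0.0487  0.3593] F [ 0.3 -0.1  0. ] w 0.0853 g 0.0
n 565 near edge u -0.0681 lat at edge -0.0022 lat range -0.0588 0.0592
jar (304, 252, 23, 27)
jar (203, 260, 44, 33)
tile (203, 260, 44, 33)
tile (203, 260, 44, 33)
top0 290.6813953488372 134.33953488372094
now 290.64801864801865 134.3892773892774
side diff tile/jar/rack tile regions [np.float64(0.0), np.float64(0.043), np.float64(0.288), np.float64(0.0)]
```

```bash
python3 - <<'E'
from geo import *
robot.reach([.25,-.42,.36],quat(-Z,az(0)));st('clear')
I=robot.grab_frame('top');S=robot.grab_frame('side');A=cv2.imread('pics/top0.png');B=cv2.imread('pics/side0.png')
d=lambda a,b,r:(cv2.absdiff(a,b).max(2)[r]>40).mean().round(3)
print('top: racktile,jar,tile,bottle',[d(I,A,r) for r in(np.s_[172:236,68:98],np.s_[250:282,302:336],np.s_[258:295,200:250],np.s_[110:150,278:310])])
print('side: racktile,jar,tile,bottle',[d(S,B,r) for r in(np.s_[72:105,130:185],np.s_[210:280,215:248],np.s_[195:230,148:195],np.s_[135:200,312:342])])
w=white(I);v,x=np.nonzero(w[150:245,120:215]);P=cast('top',np.c_[x+120,v+150],.05)-home[:2];print('edge u',(P@u[:2]).min().round(4))
x,y,ww,h=rim(I,'top',(306,265),.085,.031)[2];print(x,y,ww,h)
E
```

```text
clear t 50.59 p [ 0.2513 -0.4193  0.3597] F [ 0.5  0.7 -0. ] w 0.0855 g 0.0
top: racktile,jar,tile,bottle [np.float64(0.0), np.float64(0.0), np.float64(0.0), np.float64(0.0)]
side: racktile,jar,tile,bottle [np.float64(0.586), np.float64(0.91), np.float64(0.878), np.float64(0.511)]
edge u -0.0681
304 252 24 27
```

```bash
python3 -c "
from plant import robot
print(robot.hand_in())"
```

```text
the job is handed in; nothing more can be done
None
```

I handed the job in at about 51 s: the nest is pushed home against the back stop (13.6 N at the stop, basin edge where expected) and the jar, bottle and tiles are unmoved, but the beaker was set down at about 9 N and I did not view the nest's uprightness inside the rack.

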